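# Reset the interlock pair on the chromatograph's reset box

### The arm

A 6-joint arm with a two-finger parallel gripper is mounted at the origin on the work surface. World frame = base frame: x ahead of the robot, y to its left, z up, the work surface at z = 0. Lengths are in m, angles in degrees, forces in N, time in s.
With the tool pointing down it reaches from about 0.375 to 0.9 m from the base axis. Payload 3.1 kg.
Tool frame: the origin (TCP) lies at the very end of the fingers, on their centre line; the grasp point (between the pads) lies 19 mm behind it (grasp_offset is the distance from the TCP to the grasp point, in m); z points along the fingers, y is the direction in which the jaws open and shut (so a half turn about z gives the same grasp; the last joint's range is limited). The gripper opens to 87 mm and grips with 3 to 60 N. Pads are 19 mm wide; open, the fingers measure 117 mm over their backs; the gripper's body (75 mm by 190 mm) begins 51 mm behind the grasp point.
Start: joints at [61.163, 30.224, 82.088, -0, 67.689, -10.227], TCP at [0.199, 0.592, 0.223] pointing down, gripper open.
Joint ranges: [-176.69, 176.69], [-43.24, 126.21], [12.49, 139.97], [-82, 262], [0, 151.66], [-163.58, 163.58]. Speed limits (degrees/s): [159.86, 159.86, 180, 180, 180, 180].

### API

Orientations are given as a 3x3 rotation matrix whose columns are the frame's x, y, z axes.
In Python, from rig import * gives the robot as it stands. The module is installed in compiled form; this text tells all that it offers.
- The arm moves only by the tool play_rows, never from a script. Its argument "plan" is a list that holds one entry, the list of rows, each a list of 7 numbers: the shift along the world's x, y, z each as a share of 5 cm, from -1 to 1, then the turn, a rotation vector about the world's x, y, z each as a share of pi rad, from -1 to 1, then the gripper's target within -1 to 1 (fully open at 1, half-way at 0, shut at -1). A call has 1 to 12 rows; each row shifts and turns the commanded pose from where the row before left it; what a row does not reach is not made up. A row lasts 1/10 s, in which the tool goes at most 50 mm and 8.59 degrees, less where a joint would pass 70% of its speed; a pose out of reach is approached as far as the arm can. A call with a number of a shift or a turn outside -1 to 1 is refused whole. A call with a gripper value outside its range is refused whole. The fingers move at their own pace and stop on an object; the grip force is fixed at half the most. Time passes only in rows, so rows that do not move let the fingers close. It gives the time, the measured TCP pose, the force and the opening at its end, in the units of the state.
- read_state(): the state, without advancing time (a new reading comes with each control period).
- capture(name): name is "side" or "top" or "wrist"; returns the picture (400x640x3 uint8, red, green, blue); there is no depth.
- camera_params(name): a dict with "intrinsics" (3x3 intrinsics, pixels), "k1" (the pictures are not rectified: a ray, as slopes to the right and down, at radius r is drawn at 1 + k1 r^2 times it, then the intrinsics apply), "R" (3x3) and "t" (3): a world point X has camera coordinates R X + t; the wrist camera has in their place "mount" (4x4, takes a point from camera to tool coordinates, whose origin is the TCP and whose axes are the flange's). Camera axes: x right, y down, z forward; pixel columns grow to the right and rows downward; lengths in m; the calibration is good to about 2 mm. A picture is of the moment at which its call begins: read the wrist's pose just before it. camera_params takes no time and is no camera call.
- hand_in(): hands the job in, once; it reports no verdict.
The state is a dict: "time_s": time; "joint_positions": joint angles; "qvel": joint speeds; "tau": joint torques, N m; "position": TCP position; "tcp_rot": TCP orientation; "force": force on the tool from outside, world axes, zero at the start; "moment": the same for the moment, N m; "opening": opening from 0.0 (shut) to 1.0 (fully open).
Only numpy, scipy, OpenCV 4.12 (cv2) and the standard library are available. Lean on these libraries where they do the work, as an engineer would, in place of code of your own. Each camera call takes 0.05 s, during which the arm holds its last target. There are 200 camera calls.

### The job

The leak interlock of the chromatograph has tripped: on the reset box, the one with the sliding guard, push the metal guard fully back with the fingers to uncover the two round buttons. Then press both round buttons fully down at the same moment, one fingertip on each, hold them down for two seconds without letting up, and let both go, leaving the guard open. Do not press the square keys of the other box, and do not shift or lift anything that stands on the bench.

Things in the scene. Friction and masses are not known exactly. Their poses are not given: they have to be found in the camera images.
- reset_box: Reset box: white instrument case fixed to the bench, 170 mm deep (its x) by 150 mm wide (its y), flat top deck 50 mm above the bench. Origin: centre of the underside. Its own -x side is the front, roughly facing the robot, but the box may stand turned by up to 0.35 rad. It carries two round buttons side by side near the front, at first hidden under a metal sliding guard, and it may stand on the left or on the right of the bench.
- guard_lip (a point): Centre of the top edge of the guard's front face; moves with the guard; its x and y axes are those of the reset box. The guard is a low hood of plain metal, 132 mm wide and 60 mm deep, bridging the buttons. Its front face is a flat upright lip, 132 mm wide, from 48 mm (this point) down to 22 mm above the deck; behind the lip the hood slopes down to the rear, so it is not made to be gripped. The roof of the hood is 28 mm above the deck.
- guard (a joint): How far the guard is slid back along the box's +x (away from the robot), m: 0 over the buttons, 0.065 fully back against its stop, where both buttons are free. It needs about 2 N to slide, has no spring and stays where it is left. It starts between 0 and 0.010.
- reset_left_top (a point): Centre of the top of the left (box +y) round button of the reset box; moves with it. Grey cap 28 mm across in a black round collar 44 mm across and 12 mm high; on the box it lies at x = -42 mm, y = +30 mm, 20 mm above the deck when up. The two buttons are level and 60 mm apart centre to centre, along the box's y axis.
- reset_left (a joint): Travel of the left (box +y) round button, m: 0 up, 0.008 fully down on its stop (cap level with its collar). Spring: starts to move at 1.5 N, 5 N when fully down (10 N for the pair); springs up when let go.
- reset_right_top (a point): Centre of the top of the right (box -y) round button of the reset box; moves with it. Grey cap 28 mm across in a black round collar 44 mm across and 12 mm high; on the box it lies at x = -42 mm, y = -30 mm, 20 mm above the deck when up. The two buttons are level and 60 mm apart centre to centre, along the box's y axis.
- reset_right (a joint): Travel of the right (box -y) round button, m: 0 up, 0.008 fully down on its stop (cap level with its collar). Spring: starts to move at 1.5 N, 5 N when fully down (10 N for the pair); springs up when let go.
- pump_box: Pump box: similar white case fixed to the bench, 130 mm deep by 150 mm wide, deck 50 mm high, with two square keys and no guard. Origin: centre of the underside; axes as for the reset box, turned on its own account. Not to be operated.
- pump_left_top (a point): Centre of the top of the left (box +y) square key of the pump box, 26 mm square, 20 mm above the deck, on the box at x = -20 mm, y = +30 mm. Leave alone.
- pump_left (a joint): Travel of the left (box +y) square key, m: 0 up, 0.008 fully down.
- pump_right_top (a point): Centre of the top of the right (box -y) square key of the pump box, 26 mm square, 20 mm above the deck, on the box at x = -20 mm, y = -30 mm. Leave alone.
- pump_right (a joint): Travel of the right (box -y) square key, m: 0 up, 0.008 fully down.
- beaker: Bystander: glass beaker, open, 52 mm across, 70 mm tall, loose. Origin at the centre of its underside.
- bottle: Bystander: amber bottle with a white cap, 56 mm across, 115 mm tall, loose. Origin at the centre of its underside.
- mouse: Bystander: grey computer mouse, 105 x 60 x 32 mm, loose. Origin at the centre of its underside, x along its length.
- jar: Bystander: clear capped jar, 60 mm across, 70 mm tall, loose. Origin at the centre of its underside.
- vial_block: Bystander: blue block with eight vial holes, 70 x 120 x 35 mm, loose. Origin at the centre of its underside.
- wrench: Bystander: steel wrench 150 mm long, lying flat beyond the boxes, loose.
- driver: Bystander: screwdriver 170 mm long with a blue handle, lying flat beyond the boxes, loose.

How it is judged:
By the outcome, as a careful person would: the job done as asked, in the order asked, and still so for the second after the job is handed in, with the robot touching nothing.
It also fails if it takes over 48 s, if anything falls off the work surface, if the arm or the gripper's body presses on something with over 40 N, if the wrist force passes 120 N, or if a joint passes its speed limit or range.

## Working session

There is one attempt and no reset: what is moved stays moved. The work goes in short steps, Python scripts to look and compute and a tool call to move; the robot and the scene stay as the last step left them, time stands still between calls to the robot, and variables do not carry over. Pictures are saved under pics/ and viewed, about 8 in all and at most 12, crops included, and the job is handed in when it is done.

Besides the shell and the picture viewer there is one more tool, called after "Request:" as name(argument=value, ...), one argument or row to a line, values as JSON. play_rows: Moves the arm, as the interface text tells. Its arguments: {"type":"object","properties":{"plan":{"type":"array"}},"required":["plan"]}

```bash
mkdir -p pics
python3 - <<'E'
from rig import *
import cv2
s=read_state();print(s)
for n in("side","top","wrist"):
    p=camera_params(n);print(n,p)
    cv2.imwrite(f"pics/{n}0.png",capture(n)[:,:,::-1])
E
```

```text
{'time_s': 0.0, 'joint_positions': array([ 6.11648947e+01,  3.02778203e+01,  8.21551996e+01, -1.44908595e-03,
        6.76904738e+01, -1.02259651e+01]), 'qvel': array([ 0.04401026, -0.07839172, -0.04600855, -0.00440343,  0.06397871,
       -0.09226863]), 'tau': array([-1.18498414e-03, -4.40038562e+01, -1.76590848e+01,  6.32358156e-02,
        5.83539088e-02, -1.76156364e-04]), 'position': array([0.19905211, 0.59168646, 0.22159052]), 'tcp_rot': array([[-9.47720404e-01,  3.19100294e-01, -1.01901714e-03],
       [ 3.19101719e-01,  9.47718569e-01, -1.89941281e-03],
       [ 3.59638278e-04, -2.12528240e-03, -9.99997677e-01]]), 'force': array([-0.1513102 ,  0.71604587,  0.82453701]), 'moment': array([0.00398646, 0.01926665, 0.02967198]), 'opening': 0.9958459689865572}
side {'intrinsics': array([[376.11234005,   0.        , 318.32579867],
       [  0.        , 376.11234005, 201.88612115],
       [  0.        ,   0.        ,   1.        ]]), 'k1': -0.06778442013097856, 'R': array([[ 0.80557909, -0.59248274,  0.00255567],
       [-0.33816365, -0.46332319, -0.81913184],
       [ 0.48650558,  0
[... 336 characters left out ...]
     [-0.98732011,  0.01922273, -0.15757373],
       [ 0.15769024,  0.00469413, -0.98747747]]), 't': array([0.02239971, 0.59325108, 0.94828005])}
wrist {'intrinsics': array([[322.86170548,   0.        , 316.16013848],
       [  0.        , 322.86170548, 204.84267265],
       [  0.        ,   0.        ,   1.        ]]), 'k1': 0.020865779925196577, 'mount': array([[ 7.66396023e-04, -9.67099965e-01, -2.54395501e-01,
         7.00098874e-02],
       [ 9.99999643e-01,  6.50892586e-04,  5.38207446e-04,
         6.76188940e-04],
       [-3.54916256e-04, -2.54395823e-01,  9.67100119e-01,
        -1.63511907e-01],
       [ 0.00000000e+00,  0.00000000e+00,  0.00000000e+00,
         1.00000000e+00]])}
```

View pics/top0.png

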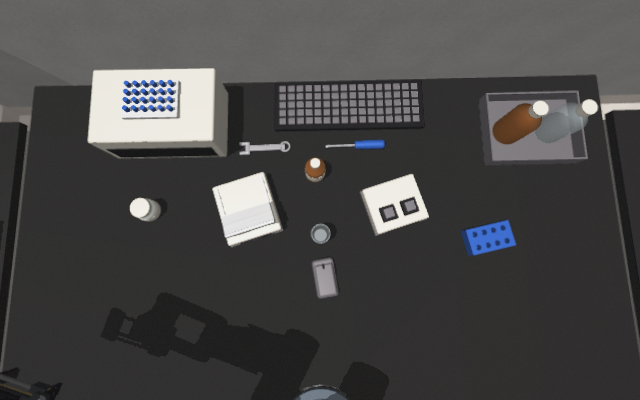

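View pics/side0.png

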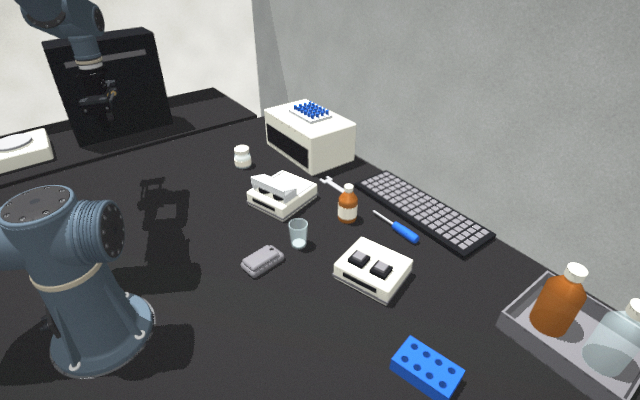

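```bash
cat > h.py <<'E'
import numpy as np, cv2
from rig import *
def ray(n,uv,st=None):
    p=camera_params(n);K=p["intrinsics"]
    d=np.array([(uv[0]-K[0,2])/K[0,0],(uv[1]-K[1,2])/K[1,1]]);s=d.copy()
    for _ in range(10): s=d/(1+p["k1"]*(s@s))
    v=np.array([*s,1])
    if n=="wrist":
        M=p["mount"];R=st["tcp_rot"]
        return R@M[:3,3]+st["position"],R@M[:3,:3]@v
    return -p["R"].T@p["t"],p["R"].T@v
def onz(n,uv,z,st=None):
    o,d=ray(n,uv,st);return o+d*(z-o[2])/d[2]
def proj(n,X,st=None):
    p=camera_params(n);K=p["intrinsics"]
    if n=="wrist":
        M=p["mount"];c=M[:3,:3].T@(st["tcp_rot"].T@(np.array(X)-st["position"])-M[:3,3])
    else: c=p["R"]@X+p["t"]
    s=c[:2]/c[2];s=s*(1+p["k1"]*(s@s));return s*K[0,0]+K[:2,2]
E
python3 - <<'E'
from h import *
i=cv2.imread("pics/top0.png")[160:255,200:295]
j=cv2.imread("pics/side0.png")[155:230,235:330]
a=cv2.resize(i,None,fx=6,fy=6,interpolation=cv2.INTER_CUBIC)
cv2.imwrite("pics/c0.png",a)
g=cv2.cvtColor(i,cv2.COLOR_BGR2GRAY);m=(g>120).astype(np.uint8)
c=max(cv2.findContours(m,0,2)[0],key=cv2.contourArea)
pts=c[:,0,:]+[200,160]
w=np.array([onz("top",p,.05)[:2] for p in pts],np.float32)
print(cv2.minAreaRect(w))
for p in [(140,203),(142,209),(320,233),(315,165)]:print(p,onz("top",p,.06))
E
```

```text
((0.5797358751296997, 0.193897545337677), (0.17123860120773315, 0.15210840106010437), 16.754688262939453)
(140, 203) [0.59767853 0.47861106 0.06      ]
(142, 209) [0.5811142  0.47227421 0.06      ]
(320, 233) [ 0.50694795 -0.00801485  0.06      ]
(315, 165) [0.69446742 0.00172033 0.06      ]
```

View pics/c0.png

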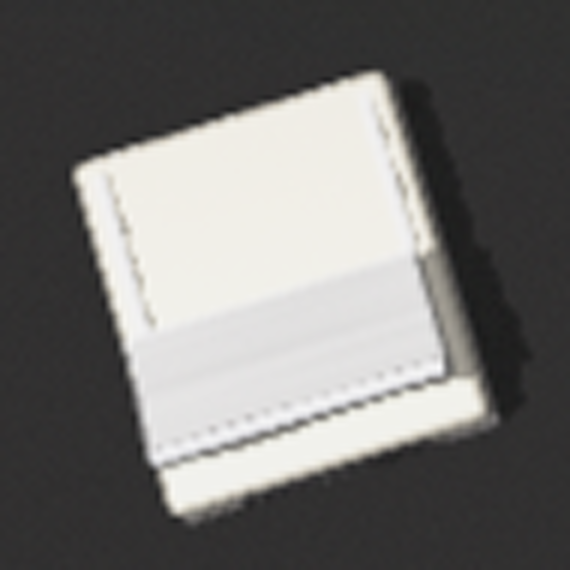

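The reset box is centred near (0.580, 0.194), turned about +16.8°. The measured deck is 171 x 152 mm, which agrees with the given size. The guard is over the buttons, with its lip near crop (300,420). Next I'll go above the front of the box for a close look.

Request:
play_rows(
  plan=[
    [[0.443, -0.722, -0.04, 0, 0, 0.0163, 0.03], [0.443, -0.722, -0.04, 0, 0, 0.0163, 0.03], [0.443, -0.722, -0.04, 0, 0, 0.0163, 0.03], [0.443, -0.722, -0.04, 0, 0, 0.0163, 0.03], [0.443, -0.722, -0.04, 0, 0, 0.0163, 0.03], [0.443, -0.722, -0.04, 0, 0, 0.0163, 0.03], [0.443, -0.722, -0.04, 0, 0, 0.0163, 0.03], [0.443, -0.722, -0.04, 0, 0, 0.0163, 0.03], [0.443, -0.722, -0.04, 0, 0, 0.0163, 0.03], [0.443, -0.722, -0.04, 0, 0, 0.0163, 0.03], [0.443, -0.722, -0.04, 0, 0, 0.0163, 0.03], [0.443, -0.722, -0.04, 0, 0, 0.0163, 0.03]],
  ],
)

```text
time_s: 1.35
position: [0.4658, 0.1575, 0.1984]
tcp_rot: [[-0.958, -0.288, -0.0], [-0.288, 0.958, 0.0], [0.0, 0.0, -1.0]]
force: [0.6, -0.2, -0.1]
opening: 0.516
```

Request:
play_rows(
  plan=[
    [[0, 0, 0, 0, 0, 0, 0.03], [0, 0, 0, 0, 0, 0, 0.03], [0, 0, 0, 0, 0, 0, 0.03]],
  ],
)

```text
time_s: 1.65
position: [0.4642, 0.1597, 0.1984]
tcp_rot: [[-0.958, -0.286, -0.001], [-0.286, 0.958, 0.0], [0.001, 0.001, -1.0]]
force: [0.8, 0.0, 0.4]
opening: 0.512
```

Run:
```python
from h import *
s=read_state();im=capture("wrist");np.save("s1.npy",s,allow_pickle=True)
im=im[:,:,::-1];cv2.imwrite("pics/w1.png",im)
print(s["time_s"],s["position"],s["tcp_rot"].round(4).tolist(),s["opening"],s["force"],s["joint_positions"].round(1))
c=np.array([.580,.194,0]);a=np.radians(16.75);ex=np.array([np.cos(a),np.sin(a),0]);ey=np.array([-ex[1],ex[0],0])
for n,b in dict(FL=(-.085,.075,.05),FR=(-.085,-.075,.05),BL=(.085,.075,.05),BR=(.085,-.075,.05),lipL=(-.07,.066,.098),lipR=(-.07,-.066,.098)).items():
    print(n,proj("wrist",c+b[0]*ex+b[1]*ey+[0,0,b[2]],s).round(1))
```

```text
1.65 [0.46424685 0.15965595 0.19835513] [[-0.9583, -0.2858, -0.0013], [-0.2858, 0.9583, 0.0002], [0.0012, 0.0006, -1.0]] 0.5117351357692393 [0.76863637 0.0388359  0.40753091] [   5.9   22.   102.5    0.    55.6 -100.7]
FL [388.4 226.9]
FR [240.8 227.2]
BL [380.6 368.3]
BR [249.4 368.5]
lipL [389.1 260.4]
lipR [239.7 260.7]
```

View pics/w1.png

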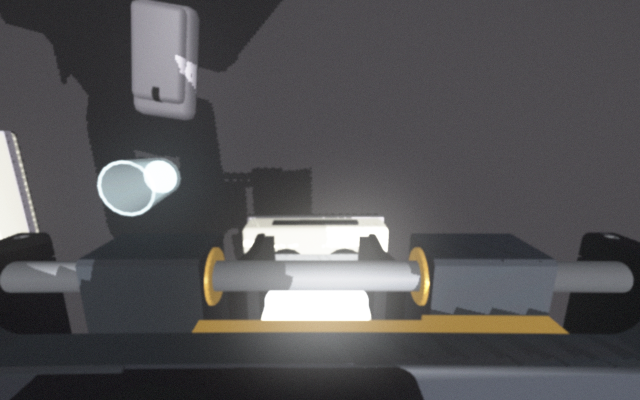

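The box is seen at columns 244–388 and was predicted at 241–388. The button collars peep out at (287,250) and (343,250), so the tool is laterally centred to about 1 mm. Next I'll descend in front of the lip and push along the box's +x.

Request:
play_rows(
  plan=[
    [[0, 0, -0.5, 0, 0, 0, 0.03], [0, 0, -0.6, 0, 0, 0, 0.03], [0, 0, -0.6, 0, 0, 0, 0.03], [0, 0, -0.45, 0, 0, 0, 0.03], [0, 0, -0.2, 0, 0, 0, 0.03], [0, 0, 0, 0, 0, 0, 0.03], [0, 0, 0, 0, 0, 0, 0.03]],
  ],
)

```text
time_s: 2.4
position: [0.4655, 0.1598, 0.0816]
tcp_rot: [[-0.958, -0.287, 0.001], [-0.287, 0.958, 0.0], [-0.001, -0.0, -1.0]]
force: [-0.3, 0.0, 0.0]
opening: 0.517
```

Request:
play_rows(
  plan=[
    [[0.115, 0.0345, 0, 0, 0, 0, 0.03], [0.115, 0.0345, 0, 0, 0, 0, 0.03], [0.115, 0.0345, 0, 0, 0, 0, 0.03], [0.115, 0.0345, 0, 0, 0, 0, 0.03], [0.115, 0.0345, 0, 0, 0, 0, 0.03], [0.115, 0.0345, 0, 0, 0, 0, 0.03], [0.115, 0.0345, 0, 0, 0, 0, 0.03], [0.115, 0.0345, 0, 0, 0, 0, 0.03], [0.115, 0.0345, 0, 0, 0, 0, 0.03], [0.115, 0.0345, 0, 0, 0, 0, 0.03]],
  ],
)

```text
time_s: 3.4
position: [0.5222, 0.1763, 0.0808]
tcp_rot: [[-0.958, -0.286, -0.002], [-0.286, 0.958, -0.0], [0.002, 0.0, -1.0]]
force: [-3.3, -1.5, 0.8]
opening: 0.516
```

Request:
play_rows(
  plan=[
    [[0.115, 0.0345, 0, 0, 0, 0, 0.03], [0.115, 0.0345, 0, 0, 0, 0, 0.03], [0.115, 0.0345, 0, 0, 0, 0, 0.03], [0.115, 0.0345, 0, 0, 0, 0, 0.03], [0.115, 0.0345, 0, 0, 0, 0, 0.03], [0.115, 0.0345, 0, 0, 0, 0, 0.03], [0, 0, 0, 0, 0, 0, 0.03]],
  ],
)

```text
time_s: 4.1
position: [0.5589, 0.1871, 0.0811]
tcp_rot: [[-0.958, -0.285, 0.003], [-0.285, 0.958, 0.001], [-0.003, -0.0, -1.0]]
force: [-0.5, -0.1, 0.4]
opening: 0.516
```

Request:
play_rows(
  plan=[
    [[0.04, 0.012, 0, 0, 0, 0, 0.03], [0.04, 0.012, 0, 0, 0, 0, 0.03], [0.04, 0.012, 0, 0, 0, 0, 0.03]],
  ],
)

```text
time_s: 4.4
position: [0.5631, 0.1884, 0.0812]
tcp_rot: [[-0.958, -0.286, -0.0], [-0.286, 0.958, -0.0], [0.0, -0.0, -1.0]]
force: [-2.2, -0.3, 0.8]
opening: 0.517
```

Request:
play_rows(
  plan=[
    [[0.04, 0.012, 0, 0, 0, 0, 0.03], [0.04, 0.012, 0, 0, 0, 0, 0.03]],
  ],
)

```text
time_s: 4.6
position: [0.5632, 0.1885, 0.0811]
tcp_rot: [[-0.958, -0.287, -0.009], [-0.287, 0.958, -0.003], [0.01, -0.0, -1.0]]
force: [-10.6, -5.6, 10.3]
opening: 0.516
```

Request:
play_rows(
  plan=[
    [[0.04, 0.012, 0, 0, 0, 0, 0.03], [0.02, 0.006, 0, 0, 0, 0, 0.03]],
  ],
)

```text
time_s: 4.8
position: [0.5632, 0.1886, 0.081]
tcp_rot: [[-0.958, -0.287, -0.016], [-0.287, 0.958, -0.005], [0.016, 0.0, -1.0]]
force: [-14.6, -7.6, 12.9]
opening: 0.516
```

Request:
play_rows(
  plan=[
    [[-0.2, -0.06, 0, 0, 0, 0, 0.03], [-0.2, -0.06, 0, 0, 0, 0, 0.03], [-0.2, -0.06, 0.1, 0, 0, 0, 0.03], [0, 0, 0, 0, 0, 0, 0.03], [0, 0, 0, 0, 0, 0, 0.03]],
  ],
)

```text
time_s: 5.3
position: [0.541, 0.1817, 0.0865]
tcp_rot: [[-0.958, -0.285, 0.002], [-0.285, 0.958, 0.0], [-0.002, -0.0, -1.0]]
force: [1.0, 0.3, 0.0]
opening: 0.513
```

Run:
```python
from h import *
s=read_state();im=capture("wrist")[:,:,::-1]
i2=capture("side")[:,:,::-1]
c=np.array([.580,.194,0]);a=np.radians(16.75);ex=np.array([np.cos(a),np.sin(a),0]);ey=np.array([-ex[1],ex[0],0])
d=s["position"]-c;print(s["position"],d@ex,d@ey,s["force"],s["tcp_rot"].round(3).tolist())
for b in(.03,-.03):print(proj("wrist",c-.042*ex+b*ey+[0,0,.07],s),proj("side",c-.042*ex+b*ey+[0,0,.07]))
A=im[150:400,160:480];A=cv2.resize(A,(640,500)) ;B=cv2.resize(i2[150:225,225:345],None,fx=5,fy=5,interpolation=2)
cv2.imwrite("pics/w2.png",A);cv2.imwrite("pics/s2.png",B)
```

```text
[0.54096545 0.18172943 0.08654664] -0.040914699847021604 -0.0005003331565041208 [0.98453813 0.30974114 0.01029224] [[-0.958, -0.285, 0.002], [-0.285, 0.958, 0.0], [-0.002, -0.0, -1.0]]
[365.67817376 238.92069586] [264.79835004 184.70805004]
[264.4471677  239.08806113] [279.48499072 191.23049704]
```

View pics/w2.png

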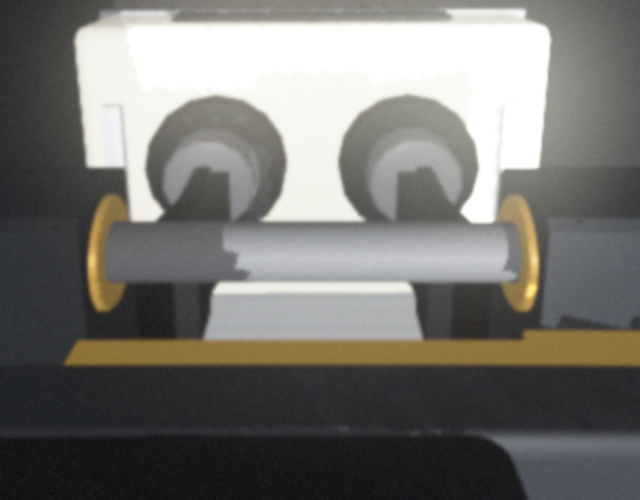

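View pics/s2.png

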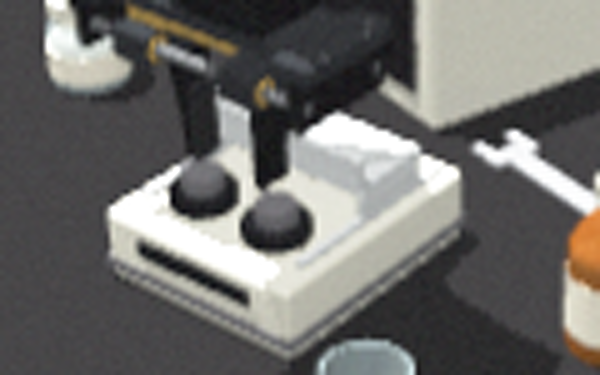

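Both caps are uncovered and the guard is at its stop. The caps are at crop (212,185) and (415,185), with one fingertip above each at columns 212 and 414. Next I'll press straight down.

Request:
play_rows(
  plan=[
    [[0, 0, -0.15, 0, 0, 0, 0.03], [0, 0, -0.15, 0, 0, 0, 0.03], [0, 0, 0, 0, 0, 0, 0.03], [0, 0, -0.1, 0, 0, 0, 0.03], [0, 0, -0.1, 0, 0, 0, 0.03], [0, 0, -0.08, 0, 0, 0, 0.03], [0, 0, 0, 0, 0, 0, 0.03]],
  ],
)

```text
time_s: 6.1
position: [0.5413, 0.1818, 0.0658]
tcp_rot: [[-0.958, -0.286, 0.004], [-0.286, 0.958, 0.0], [-0.004, -0.001, -1.0]]
force: [-12.8, -3.2, 59.3]
opening: 0.513
```

Request:
play_rows(
  plan=[
    [[0, 0, -0.06, 0, 0, 0, 0.03], [0, 0, -0.06, 0, 0, 0, 0.03]],
  ],
)

```text
time_s: 6.3
position: [0.5415, 0.1819, 0.0651]
tcp_rot: [[-0.958, -0.287, 0.005], [-0.287, 0.958, -0.0], [-0.005, -0.002, -1.0]]
force: [-24.9, -5.5, 115.8]
opening: 0.515
```

Force is far above what's needed, so I'll ease off at once without releasing.

Request:
play_rows(
  plan=[
    [[0, 0, 0.11, 0, 0, 0, 0.03], [0, 0, 0.07, 0, 0, 0, 0.03]],
  ],
)

```text
time_s: 6.5
position: [0.5412, 0.1818, 0.0663]
tcp_rot: [[-0.958, -0.286, 0.005], [-0.286, 0.958, 0.0], [-0.005, -0.001, -1.0]]
force: [-3.9, -1.5, 17.7]
opening: 0.513
```

Run:
```python
from h import *
s=read_state();im=capture("wrist")[:,:,::-1]
i2=capture("side")[:,:,::-1];print(s["position"],s["force"],s["moment"],s["tcp_rot"].round(3).tolist())
A=cv2.resize(im[150:300,220:410],(760,600),interpolation=2)
B=cv2.resize(i2[165:215,235:305],None,fx=8,fy=8,interpolation=2)
cv2.imwrite("pics/w3.png",A);cv2.imwrite("pics/s3.png",B)
```

```text
[0.54119213 0.18179836 0.06630098] [-3.92004519 -1.48474934 17.68014148] [-0.11552722  0.75993535 -0.08237923] [[-0.958, -0.286, 0.005], [-0.286, 0.958, 0.0], [-0.005, -0.001, -1.0]]
```

View pics/w3.png

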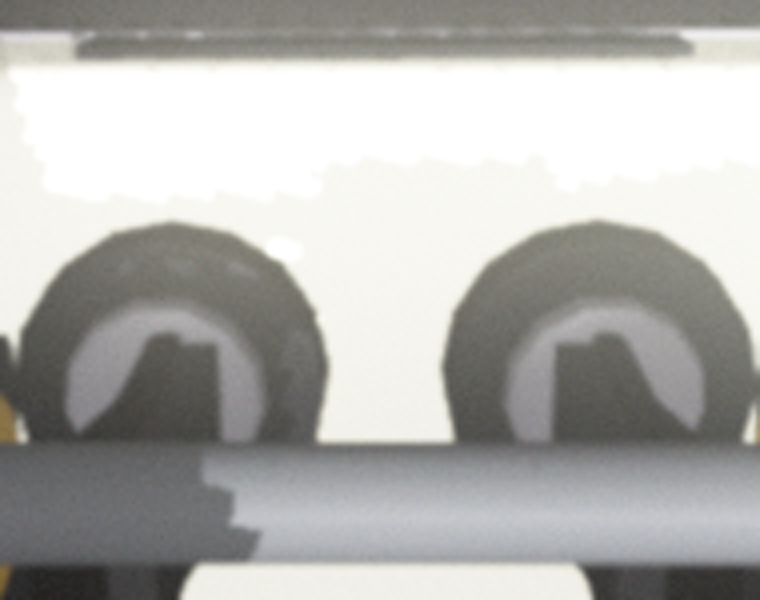

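View pics/s3.png

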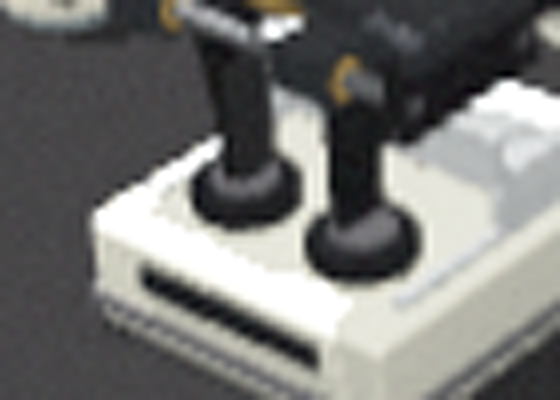

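Both caps are level with their collars, with one fingertip on each: wrist crop (170,390) and (605,390). Stiffness now is about 80 N/mm, so the buttons are on their stops. I'll add a little margin and hold for well over 2 s.

Request:
play_rows(
  plan=[
    [[0, 0, -0.025, 0, 0, 0, 0.03], [0, 0, 0, 0, 0, 0, 0.03], [0, 0, 0, 0, 0, 0, 0.03], [0, 0, 0, 0, 0, 0, 0.03], [0, 0, 0, 0, 0, 0, 0.03], [0, 0, 0, 0, 0, 0, 0.03], [0, 0, 0, 0, 0, 0, 0.03], [0, 0, 0, 0, 0, 0, 0.03], [0, 0, 0, 0, 0, 0, 0.03], [0, 0, 0, 0, 0, 0, 0.03], [0, 0, 0, 0, 0, 0, 0.03], [0, 0, 0, 0, 0, 0, 0.03]],
  ],
)

```text
time_s: 7.8
position: [0.5413, 0.1818, 0.0659]
tcp_rot: [[-0.958, -0.286, 0.004], [-0.286, 0.958, 0.0], [-0.004, -0.001, -1.0]]
force: [-10.0, -2.3, 48.7]
opening: 0.515
```

Request:
play_rows(
  plan=[
    [[0, 0, 0, 0, 0, 0, 0.03], [0, 0, 0, 0, 0, 0, 0.03], [0, 0, 0, 0, 0, 0, 0.03], [0, 0, 0, 0, 0, 0, 0.03], [0, 0, 0, 0, 0, 0, 0.03], [0, 0, 0, 0, 0, 0, 0.03], [0, 0, 0, 0, 0, 0, 0.03], [0, 0, 0, 0, 0, 0, 0.03], [0, 0, 0, 0, 0, 0, 0.03], [0, 0, 0, 0, 0, 0, 0.03], [0, 0, 0, 0, 0, 0, 0.03], [0, 0, 0, 0, 0, 0, 0.03]],
  ],
)

```text
time_s: 9.0
position: [0.5413, 0.1818, 0.0659]
tcp_rot: [[-0.958, -0.286, 0.004], [-0.286, 0.958, 0.0], [-0.004, -0.001, -1.0]]
force: [-9.8, -2.3, 48.7]
opening: 0.516
```

Run:
```python
from h import *
s=read_state();print(s["time_s"],s["position"],s["force"],s["moment"])
```

```text
9.0 [0.54129451 0.18182176 0.06590848] [-9.84856898 -2.28105999 48.65247468] [-0.32038522  1.91583142 -0.09949691]
```

Held steady at about 49 N from about 6.6 to 9.0 s. Now I'll let both go straight up and retreat.

Request:
play_rows(
  plan=[
    [[0, 0, 0.5, 0, 0, 0, 0.03], [0, 0, 0.6, 0, 0, 0, 0.03], [0, 0, 0.8, 0, 0, 0, 0.03], [0, 0, 0.8, 0, 0, 0, 0.03], [-0.3, 0.3, 0.6, 0, 0, 0, 0.03], [-0.6, 0.8, 0.2, 0, 0, 0, 0.03], [-0.6, 0.8, 0, 0, 0, 0, 0.03], [-0.6, 0.8, 0, 0, 0, 0, 0.03], [-0.4, 0.8, 0, 0, 0, 0, 0.03], [0, 0.6, 0, 0, 0, 0, 0.03], [0, 0, 0, 0, 0, 0, 0.03], [0, 0, 0, 0, 0, 0, 0.03]],
  ],
)

```text
time_s: 10.2
position: [0.4152, 0.3859, 0.2328]
tcp_rot: [[-0.958, -0.287, -0.001], [-0.287, 0.958, -0.001], [0.002, -0.001, -1.0]]
force: [0.4, -0.1, 0.7]
opening: 0.518
```

Run:
```python
from h import *
s=read_state();print(s["time_s"],s["position"],s["force"])
t=capture("top")[:,:,::-1];i2=capture("side")[:,:,::-1]
d=np.abs(t.astype(int)-cv2.imread("pics/top0.png")).max(2)>40
cv2.imwrite("pics/f.png",np.hstack([cv2.resize(t[130:290,190:350],(400,400),interpolation=2),cv2.resize(i2[150:270,225:345],(400,400),interpolation=2)]))
lip=[onz("top",(190+x/2.5,130+y/2.5),.098) for x,y in()]
```

```text
10.2 [0.41515126 0.38590047 0.23279129] [ 0.43481205 -0.13408049  0.69446334]
```

View pics/f.png

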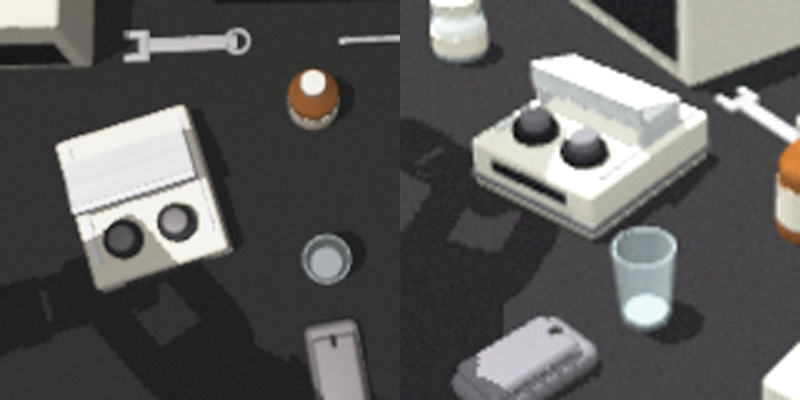

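The guard is open, with its lip near (140,200). Both buttons, at (124,238) and (177,221), are clear and sprung up, and the bystanders haven't moved. I'm handing in.

```bash
python3 -c "
from rig import *
hand_in()"
```

```text
the job is handed in; nothing more can be done
```

I slid the guard back to its stop and pressed both round buttons together, one fingertip on each. I held them down from about 6.1 s to 9.0 s, let both go, and handed the job in with the arm clear at 10.2 s.

**Last checks:** the final pictures show the guard open and both caps up. The beaker, bottle, mouse and wrench looked undisturbed. I did not compare the rest of the bench with the start pictures by numbers. The arm was never near the pump box.

**What disagreed or went wrong:**
- **Press height:** the buttons bottomed out at a measured tip height of about 66 mm, not the expected 62 mm. The likely cause is that the half-open fingers reach less far. The caps looked level with their collars, and the press had become very stiff (about 80 N/mm), so I took them to be fully down.
- **Wrist force:** because of that height error, the force rose to 116 N for a moment, just under the 120 N limit. I eased off without releasing; it read 18 N briefly, and the rest of the hold was at about 49 N. That is well above the 10 N needed. The force went through the fingertips.

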